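Fit a snap ring to the bare axle and hold it spread

ROBOT

A 6-joint arm with a two-finger parallel gripper is mounted at the origin on a cart in front of the work surface, level with it; the furniture and walls round the work are solid. World frame = base frame: x ahead of the robot, y to its left, z up, the work surface at z = 0. Lengths are in m, angles in rad, forces in N, time in s.
With the tool pointing down it reaches from about 0.35 to 0.725 m from the base axis. Payload 4.3 kg.
Tool frame: the origin (TCP) lies at the very end of the fingers, on their centre line; the grasp point (between the pads) lies ctrl.grip_depth behind it (ctrl.grip_depth is the distance from the TCP to the grasp point, in m); z points along the fingers, y is the direction in which the jaws open and shut (so a half turn about z gives the same grasp; the last joint's range is limited). The gripper opens to 85 mm and grips with 20 to 120 N. Pads are 22 mm wide; open, the fingers measure 114 mm over their backs; the gripper's body (76 mm by 85 mm) begins 54 mm behind the grasp point. The pads swing forward as they close: fully open they stand 13 mm farther back than shut.
Start: joints at [1.079, 0.377, 0.081, 1.274, 0, 1.46], TCP at [0.214, 0.534, 0.231] pointing down, gripper open.
Joint ranges: [-2.72, 2.72], [-0.84, 1.66], [-1.02, 1.22], [-1.77, 2.12], [-1.37, 1.28], [-3.14, 3.14]. Speed limits (rad/s): [2.57, 2.57, 3.14, 3.14, 3.14, 3.14].

INTERFACE

Orientations are given as a unit quaternion [w, x, y, z].
In Python, from station import ctrl gives the robot as it stands. The module is installed in compiled form; this text tells all that it offers. Calls block until the motion is done:
- ctrl.move_pose(position, orientation): joint-space move of the TCP to a pose.
- ctrl.servo_line(position, feed=0.15, orientation=None): straight line of the TCP; orientation=None keeps the orientation; feed is the mean speed in m/s.
- ctrl.move_joints(angles): joint-space move.
- ctrl.move_gripper(opening, squeeze=None): finger opening in m; squeeze is the grip in N (None keeps the last); returns when the fingers have stopped.
- ctrl.pause(seconds).
- ctrl.ik(position, orientation): joint angles nearest the present ones, or None.
- ctrl.get_state(): the state.
- ctrl.get_image(name): name is "scene" or "top" or "wrist"; returns a dict with "frame" (384x512x3 uint8, blue, green, red), "mtx" (3x3 intrinsics, pixels), "R" (3x3) and "t" (3): a world point X has camera coordinates R X + t. Camera axes: x right, y down, z forward; pixel columns grow to the right and rows downward; lengths in m; the calibration is good to about 2 mm. The wrist camera is an equidistant fisheye: a pixel r from the principal point sees the ray r / f radians off the axis. A picture is of the moment at which its call begins. There is no depth.
A pose or a line that the arm cannot do raises ctrl.PlanningError and nothing moves.
- ctrl.finish_job(): hands the job in, once; it reports no verdict.
The state is a dict: "time": time; "q": joint angles; "joint_vel": joint speeds; "tau": joint torques, N m; "tool_pos": TCP position; "ee_rot": TCP orientation; "contact_force": force on the tool from outside, world axes, zero at the start; "ft_torque": the same for the moment, N m; "opening": finger opening in m.
Only numpy, scipy, OpenCV 4.12 (cv2) and the standard library are available. Lean on these libraries where they do the work, as an engineer would, in place of code of your own. Each camera call takes 0.05 s, during which the arm holds its last target.

TASK

One of the two axles on the idler plate still lacks its snap ring, the other already wears one. Lift the snap-ring pliers out of the tool block, set their tips into the gap of the loose ring lying on the small wooden block, squeeze them fully so that the tips spread the ring and pick it up, and slide it over the bare axle down to the groove. Finish holding it there: pliers still squeezed in your grip, the spread ring lying level at the height of the groove and not resting on the washer below - do not let it snap in, I want to gauge the end float first.

Things in the scene. Friction and masses are not known exactly. Their poses are not given: they have to be found in the camera images.
- snap_ring: Loose steel snap ring, an open C lying flat, 4 mm thick, 45 mm across, 24 g. Origin: centre of its circle, underside; +x from the closed back through the gap, y across the gap. Two ears, each with a V notch facing the gap; relaxed, the notches are at x = 28.5 mm, the ears' inner faces at y = +-12 mm, and they reach x = 36, y = +-20 mm; spread, the pins sit in the notches at x = 25.5, y = +-20 mm. Relaxed bore 27 mm wide, spread 34 mm.
- ring_mid (a point): Centre of the snap ring's circle, at half its thickness (2 mm above the underside).
- snap_ring_spread (a joint): Angle by which each half of the ring is swung open about the back, rad: 0 relaxed, about 0.17 when the pliers are squeezed to their stop. It springs back; about 6 N at each ear keeps it spread.
- ring_pliers: Snap-ring pliers standing in the tool block, tips down, black grips up, 190 mm long, 0.17 kg. Origin on the pivot; z up to the grips; the levers move in the y-z plane; both faces alike. Squeezing the grips along y SPREADS the tips. Each tip is a 5 mm pin, 5.5 mm of it bare between a bevelled shoulder and foot (10 mm long in x), that catches a ring ear in its V notch even if 2 mm too high or low.
- plier_tips (a point): Point midway between the two tip pins, 80 mm below the pivot. Squeezed, the middle of the bare pins (where the ring's mid thickness sits) is at its height and the feet reach 8 mm lower; open, the levers' swing puts the pins 2.5 mm and the feet's undersides 11 mm below this point. Open, the tips together are 17 mm wide in y.
- plier_grips (a point): Point midway between the two grips, where to squeeze them, 72 mm above the pivot. Open, the grips are 60 mm wide there over their outsides (y), squeezed to the stop 29 mm; each grip is 16 mm wide in x and reaches 30 mm above and 40 mm below this point.
- pliers_squeeze (a joint): Squeeze of each lever, rad: 0 open, 0.217 at the stop. Each tip moves out 80 mm x this, each grip moves in 72 mm x this. A return spring pushes back: about 5 N on each grip when touched, 15 N at the stop with the ring on, so a part squeeze already carries the pliers. Up to 0.03 the tips enter the relaxed ring's gap with 2 mm to spare a side; at about 0.12 they meet the notches.
- rest_block: Fixed block of layered board, 35 x 60 x 35 mm (x, y, z), on which the ring lies with its ears overhanging the -x edge, so that the tips have room below. Origin: centre of the underside.
- tool_block: Fixed wooden tool block 104 x 86 x 70 mm (x, y, z). Origin: centre of the underside. The pliers stand in a slot 15 x 29 mm, 62 mm deep, at x = -26 mm; a screwdriver and a pencil stand up to 155 mm high at x = +28 mm.
- idler_plate: Fixed steel plate 110 x 230 x 10 mm (x, y, z) with two upright stub axles at y = +60 and y = -60 mm, each carrying a grey grooved idler wheel 72 mm across (top at 40 mm) whose 36 mm hub and steel washer reach 55 mm. The axle is 30 mm in diameter and ends at a height of 76 mm. Origin: centre of the underside.
- groove_1 (a point): Centre of the groove of the axle at the plate's y = +60 mm, 59 mm above the bench. The groove is 25 mm in diameter and 8 mm high, from the washer's top (55 mm) to 63 mm.
- groove_2 (a point): The same for the axle at the plate's y = -60 mm.
- fitted_ring: Snap ring with its washer, already home on one of the two axles (which one varies from start to start). Origin: on that axle's centre line, at the washer's underside, 52 mm above the bench. The axle without it is the bare one, which has only its washer.
- bare_washer: Fixed steel washer 36 mm across and 3 mm thick on the hub of the bare axle. Origin: its centre, underside, 52 mm above the bench; the spread ring hangs 2 mm above it when level with the groove's middle.
Mind the look-alikes: they are no part of the job. Leave any green, purple or turquoise look-alike of the ring_pliers alone.

How it is judged:
By the outcome, as a careful person would: the job done as asked, in the order asked, and still so for the second after the job is handed in, while the arm keeps its last pose, push and grip.
It also fails if it takes over 53 s, if anything falls off the work surface, if the arm or the gripper's body presses on something with over 40 N, if the wrist force passes 120 N, or if a joint passes its speed limit or range.

## Working session

There is one attempt and no reset: what is moved stays moved. The work goes in short steps, each a Python script; the robot and the scene stay as the last script left them, time stands still between calls to the robot, and variables do not carry over. Pictures are saved under pics/ and viewed, and the job is handed in when it is done.

```bash
mkdir -p pics; ls; python3 - <<'E'
from station import ctrl
import cv2,numpy as np
s=ctrl.get_state();print(s,ctrl.grip_depth)
for n in("scene","top","wrist"):
    d=ctrl.get_image(n);cv2.imwrite(f"pics/{n}0.png",d["frame"]);np.savez(f"{n}0.npz",**d);print(n,d["mtx"].tolist(),np.round(d["R"],3).tolist(),d["t"])
E
```

```text
pics
{'time': 0.0, 'q': array([ 1.07868562e+00,  3.78075750e-01,  7.96081331e-02,  1.27441976e+00,
       -4.56999624e-05,  1.46050010e+00]), 'joint_vel': array([-0.00081001, -0.00075489, -0.00018173, -0.00192001, -0.00142389,
       -0.00058712]), 'tau': array([ 7.93847212e-04, -4.63605130e+01,  2.69874984e+01,  2.07083789e-02,
       -1.97511717e-04,  5.17392508e-06]), 'tool_pos': array([0.21393205, 0.53299256, 0.23034678]), 'ee_rot': array([-2.88353706e-04,  1.89749605e-01,  9.81831958e-01, -1.00523251e-03]), 'contact_force': array([ 0.68358752,  0.56579398, -0.46339644]), 'ft_torque': array([ 0.05169768, -0.06744982, -0.01371649]), 'opening': 0.08572359143468321} 0.0187
scene [[387.78948300763665, 0.0, 256.2597377766488], [0.0, 387.78948300763665, 194.08688086876722], [0.0, 0.0, 1.0]] [[0.703, -0.711, 0.011], [-0.529, -0.534, -0.66], [0.475, 0.458, -0.751]] [-0.23114726  0.46762075  0.63347251]
top [[378.28768937295547, 0.0, 257.4683496323113], [0.0, 378.28768937295547, 195.25245789420518], [0.0, 0.0, 1.0]] [[-0.018, -1.0, 0.005], [-0.989, 0.017, -0.144], [0.144, -0.008, -0.99]] [0.17938379 0.51462385 0.92867113]
wrist [[297.3186396354542, 0.0, 256.36894573091024], [0.0, 297.3186396354542, 192.47744766853955], [0.0, 0.0, 1.0]] [[0.372, 0.928, -0.002], [0.878, -0.352, 0.325], [0.301, -0.123, -0.946]] [-0.57404743 -0.04163194  0.38052052]
```

View pics/scene0.png

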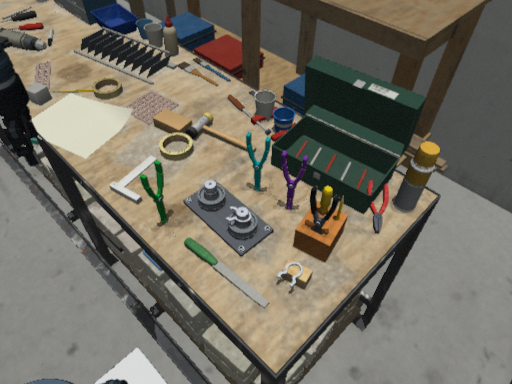

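View pics/top0.png

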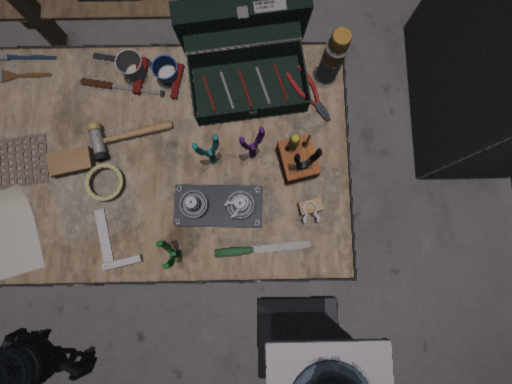

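View pics/wrist0.png

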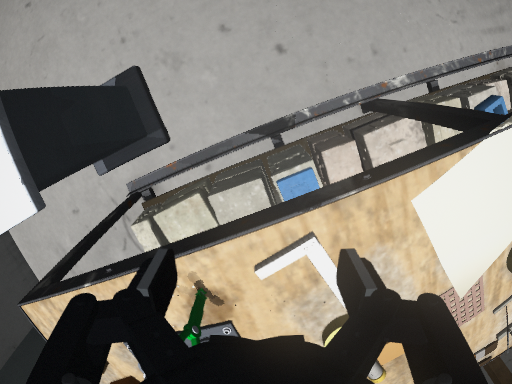

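```bash
cat > h.py <<'E'
import cv2,numpy as np
def load(n):
    return dict(np.load(n+".npz"))
def ray(d,uv):
    p=cv2.undistortPoints(np.array([[uv]],float),d["mtx"],None).ravel()
    R=d["R"];C=-R.T@d["t"];v=R.T@np.array([p[0],p[1],1.]);return C,v/np.linalg.norm(v)
def onz(d,uv,z):
    C,v=ray(d,uv);return C+v*(z-C[2])/v[2]
def proj(d,X):
    X=np.atleast_2d(np.array(X,float));c=X@d["R"].T+d["t"];p=c@d["mtx"].T;return p[:,:2]/p[:,2:]
def tri(d1,u1,d2,u2):
    C1,v1=ray(d1,u1);C2,v2=ray(d2,u2)
    A=np.stack([v1,-v2],1);s=np.linalg.lstsq(A,C2-C1,rcond=None)[0]
    a=C1+v1*s[0];b=C2+v2*s[1];return (a+b)/2,np.linalg.norm(a-b)
E
python3 - <<'E'
import cv2
t=cv2.imread("pics/top0.png");s=cv2.imread("pics/scene0.png")
cv2.imwrite("pics/t1.png",cv2.resize(t[120:270,155:355],None,fx=4,fy=4,interpolation=cv2.INTER_CUBIC))
cv2.imwrite("pics/s1.png",cv2.resize(s[145:295,170:370],None,fx=4,fy=4,interpolation=cv2.INTER_CUBIC))
E
```

```text
(no output)
```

View pics/t1.png

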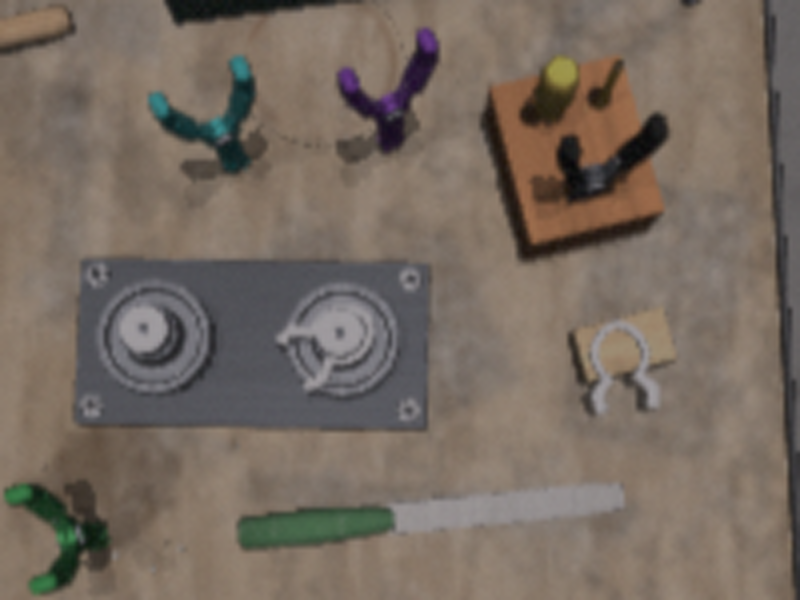

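View pics/s1.png

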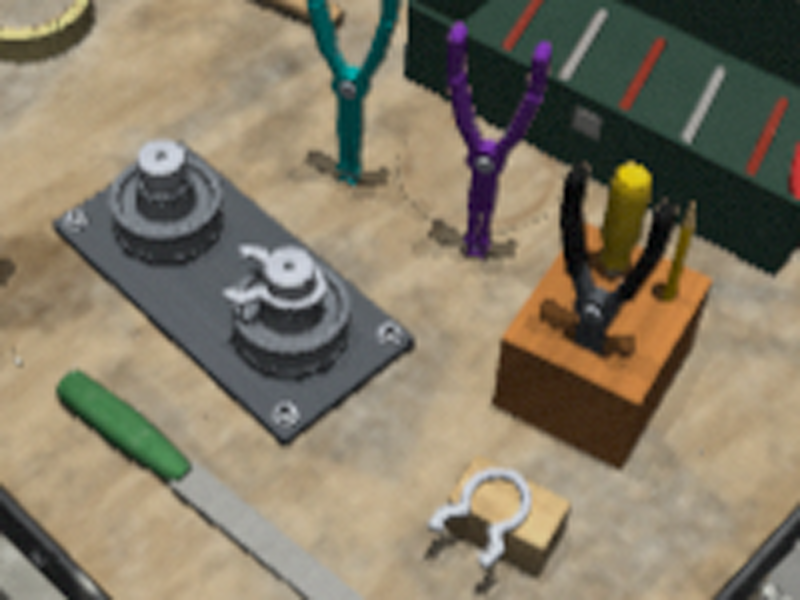

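```bash
python3 - <<'E'
from h import *
d=load("top0");s=load("scene0")
def T(x,y):return (x/4+155-.375,y/4+120-.375)
def S(x,y):return (x/4+170-.375,y/4+145-.375)
print("bare top z.076",onz(d,T(143,328),.076),onz(s,S(160,157),.076),tri(d,T(143,328),s,S(160,157)))
print("ring axle top",onz(d,T(340,332),.076),onz(s,S(289,265),.076))
for n,p in dict(tl=(80,262),tr=(430,264),br=(427,429),bl=(75,425)).items():print("plate",n,onz(d,T(*p),.01)[:2])
for n,p in dict(tl=(488,88),bl=(528,247),br=(662,212),tr=(623,58)).items():print("block",n,onz(d,T(*p),.07)[:2])
for n,p in dict(l=(502,340),f=(642,403),r=(710,283)).items():print("blockS",n,onz(s,S(*p),.07)[:2])
for n,p in dict(c=(619,351),el=(600,411),er=(654,406)).items():print("ring",n,onz(d,T(*p),.037)[:2])
print("ringS",onz(s,S(496,500),.037),onz(s,S(433,525),.039),onz(s,S(488,560),.039))
# grips tops and pivot of black pliers
print("gripL",tri(d,T(568,145),s,S(578,170)));print("gripR",tri(d,T(657,125),s,S(662,208)))
print("gripL'",tri(d,T(657,125),s,S(578,170)))
print("pivot",tri(d,T(595,175),s,S(593,310)))
# ring contour
f=d["frame"];m=np.zeros(f.shape[:2],np.uint8)
g=f.astype(int);sub=(g.min(2)>150)&(g.max(2)-g.min(2)<22)
m[sub]=255;m[:, :290]=0;m[:,335:]=0;m[:195]=0;m[228:]=0
ys,xs=np.nonzero(m);print(len(xs),xs.min(),xs.max(),ys.min(),ys.max())
P=np.array([onz(d,(x,y),.039)[:2] for x,y in zip(xs,ys)]);print(P.mean(0),P.min(0),P.max(0))
print("pix of block rest")
E
```

```text
bare top z.076 [0.4991447  0.33444341 0.076     ] [0.50012049 0.33452461 0.076     ] (array([0.49933482, 0.33407785, 0.07687208]), np.float64(0.0007471646367986742))
ring axle top [0.49459635 0.21441195 0.076     ] [0.4973013  0.21564407 0.076     ]
plate tl [0.55228208 0.38743237]
plate tr [0.54699633 0.15731099]
plate br [0.43860808 0.16140794]
plate bl [0.44524068 0.3892349 ]
block tl [0.64834685 0.11986481]
block bl [0.5463683  0.09766542]
block br [0.56704109 0.01368641]
block tr [0.66646623 0.03416392]
blockS l [0.54874163 0.09411551]
blockS f [0.57119874 0.0112928 ]
blockS r [0.6671462  0.03475955]
ring c [0.48426786 0.03892338]
ring el [0.44637823 0.05237366]
ring er [0.44893289 0.01811048]
ringS [0.48441896 0.03896649 0.037     ] [0.44755757 0.05232268 0.039     ] [0.45289092 0.0173831  0.039     ]
gripL (array([0.57955084, 0.08485791, 0.19711138]), np.float64(0.0019282201035007612))
gripR (array([0.58867751, 0.03725844, 0.19904645]), np.float64(0.0002810992658638915))
gripL' (array([0.56360338, 0.05579078, 0.23952139]), np.float64(0.03465686699627127))
pivot (array([0.58369797, 0.05918632, 0.09883252]), np.float64(0.0023778970212198973))
6 304 318 216 219
[0.45773787 0.03019546] [0.45415763 0.01833189] [0.46179187 0.05390818]
pix of block rest
```

```bash
cat >> h.py <<'E'
def qa(a):return [0,-np.sin(a/2),np.cos(a/2),0]
def snap(ctrl,n,tag):
    d=ctrl.get_image(n);cv2.imwrite(f"pics/{n}{tag}.png",d["frame"]);np.savez(f"{n}{tag}.npz",**d);return d
def wray(d,uv):
    m=d["mtx"];x=(uv[0]-m[0,2])/m[0,0];y=(uv[1]-m[1,2])/m[1,1];r=np.hypot(x,y)
    v=np.array([np.sin(r)*x/r,np.sin(r)*y/r,np.cos(r)]) if r>0 else np.array([0,0,1.]);R=d["R"];return -R.T@d["t"],R.T@v
def wz(d,uv,z):
    C,v=wray(d,uv);return C+v*(z-C[2])/v[2]
E
python3 - <<'E'
from station import ctrl
from h import *
ctrl.move_pose([.49,.04,.235],qa(.2))
d=snap(ctrl,"wrist","1");s=ctrl.get_state();print(s["time"],s["tool_pos"],s["q"],s["ee_rot"])
cv2.imwrite("pics/w1z.png",cv2.resize(d["frame"][60:300,120:400],None,fx=2.5,fy=2.5,interpolation=cv2.INTER_CUBIC))
E
```

```text
2.2333 [0.48998677 0.04069069 0.23498615] [-4.63653722e-02  2.06982921e-01 -1.42916925e-01  1.22092992e+00
  1.84234432e-04 -2.47464891e-01] [-3.05508763e-06 -1.00380413e-01  9.94949126e-01  9.35724630e-05]
```

View pics/w1z.png

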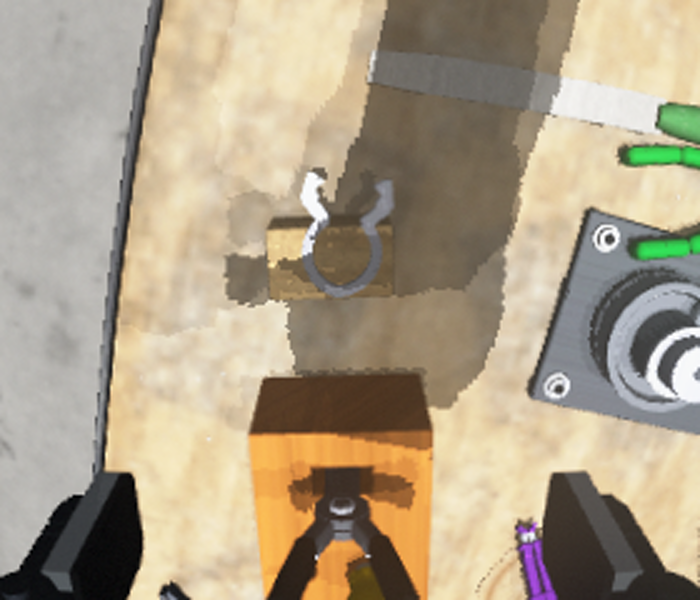

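```bash
python3 - <<'E'
from h import *
d=load("wrist1")
W=lambda x,y:(x/2.5+120-.3,y/2.5+60-.3)
for n,p in dict(c=(342,254),bore_l=(313,254),bore_r=(371,254),back_out=(340,296),back_in=(341,285),earLtip=(311,172),earRtip=(386,180),Lin=(327,178),Rin=(371,184),Lout=(301,180),Rout=(393,193)).items():print(n,np.round(wz(d,W(*p),.039)[:2],4))
for n,p in dict(tl=(268,227),tr=(393,227),bl=(268,298),br=(394,300)).items():print("rest",n,np.round(wz(d,W(*p),.035)[:2],4))
for n,p in dict(tl=(250,432),tr=(432,430)).items():print("tb",n,np.round(wz(d,W(*p),.07)[:2],4))
print("pivot",wz(d,W(342,505),.099))
f=cv2.resize(d["frame"][110:190,220:300],None,fx=7.5,fy=7.5,interpolation=cv2.INTER_CUBIC);cv2.imwrite("pics/w1r.png",f)
E
```

```text
c [0.4835 0.0398]
bore_l [0.4862 0.0266]
bore_r [0.4808 0.0531]
back_out [0.5037 0.043 ]
back_in [0.4983 0.0424]
earLtip [0.4486 0.0183]
earRtip [0.4454 0.0525]
Lin [0.4499 0.026 ]
Rin [0.4486 0.0462]
Lout [0.4531 0.0146]
Rout [0.4506 0.0569]
rest tl [0.4785 0.0034]
rest tr [0.4669 0.0608]
rest bl [0.5127 0.0095]
rest br [0.5016 0.069 ]
tb tl [0.5673 0.0134]
tb tr [0.5494 0.0958]
pivot [0.57956064 0.05940309 0.099     ]
```

View pics/w1r.png

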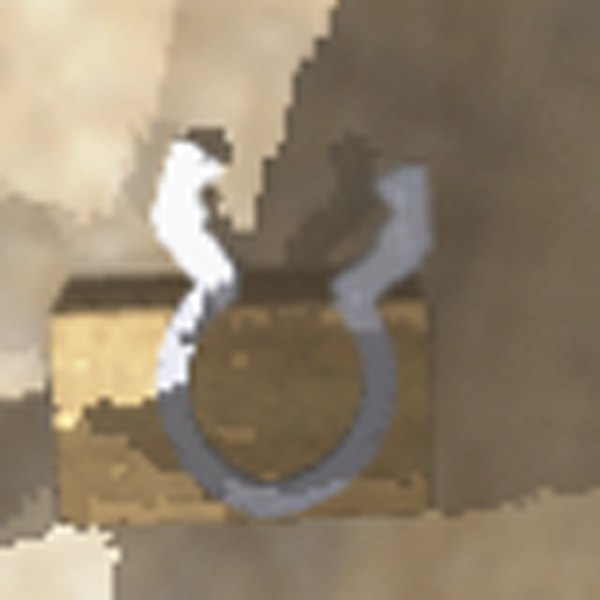

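```bash
python3 - <<'E'
from h import *
d=load("wrist1")
W=lambda x,y:(x/7.5+220-.43,y/7.5+110-.43)
P={n:wz(d,W(*p),.039)[:2] for n,p in dict(oL=(159,385),oR=(397,390),b=(272,516),nL=(210,198),nR=(384,210),iL=(228,160),iR=(376,180),tL=(180,143),tR=(430,168),uL=(153,210),uR=(433,235),jL=(232,285),jR=(335,290)).items()}
for n in P:print(n,np.round(P[n],4))
c=(P["oL"]+P["oR"])/2;print("c",c,np.linalg.norm(P["oL"]-P["oR"]))
for a in"nitu":
    m=(P[a+"L"]+P[a+"R"])/2;v=P[a+"L"]-P[a+"R"];print(a,m,np.linalg.norm(v),"dist c",np.linalg.norm(m-c),"angs",np.arctan2(v[0],-v[1]),np.arctan2(-(m-c)[1],-(m-c)[0]) )
m=(P["jL"]+P["jR"])/2;v=P["b"]-m;print(np.arctan2(v[1],v[0]),P["b"]-c)
E
```

```text
oL [0.4867 0.0218]
oR [0.4801 0.0582]
b [0.504  0.0432]
nL [0.4563 0.0239]
nR [0.4528 0.0502]
iL [0.4501 0.0254]
iR [0.4486 0.0481]
tL [0.4489 0.0178]
tR [0.445  0.0557]
uL [0.4599 0.0157]
uR [0.4551 0.0584]
jL [0.469  0.0298]
jR [0.4666 0.0455]
c [0.48339049 0.0399693 ] 0.036988189290475426
n [0.45459061 0.03704862] 0.02657172038751585 dist c 0.02894760623491255 angs 0.13237075217579186 0.1010674307283574
i [0.44930294 0.036737  ] 0.022685909258479672 dist c 0.034240456340787644 angs 0.06641820376668574 0.09454085725270134
t [0.44697345 0.03674107] 0.038136855706722685 dist c 0.03655985221681229 angs 0.1018583217019658 0.088415086848977
u [0.45747007 0.03704267] 0.042937565192295545 dist c 0.026085122959701754 angs 0.11152193366688318 0.11243210720135177
0.15244637627690685 [0.0206114  0.00323532]
```

```bash
python3 - <<'E'
from station import ctrl
from h import *
ctrl.move_pose([.5825,.060,.235],qa(.205))
ctrl.servo_line([.5825,.060,.148],feed=.12)
print(ctrl.get_state()["contact_force"])
ctrl.move_gripper(.0575,40)
s=ctrl.get_state();print(s["time"],s["tool_pos"],s["opening"],s["contact_force"])
snap(ctrl,"scene","2")
d=snap(ctrl,"wrist","2")
s=cv2.imread("pics/scene2.png");a=cv2.resize(s[100:290,250:400],(480,608))[:600];cv2.imwrite("pics/c2.png",np.hstack([a[:384],np.zeros((384,0,3),np.uint8)]))
E
```

```text
[-0.43120831 -0.53948964  0.66266524]
3.975 [0.58350427 0.05989733 0.14925287] 0.05786548131436917 [-0.78174941 -0.38035768  6.43445295]
```

View pics/c2.png

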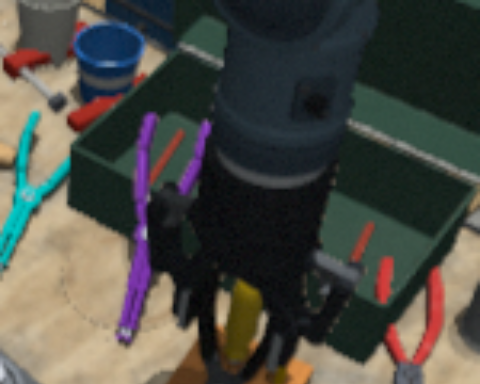

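View pics/wrist2.png

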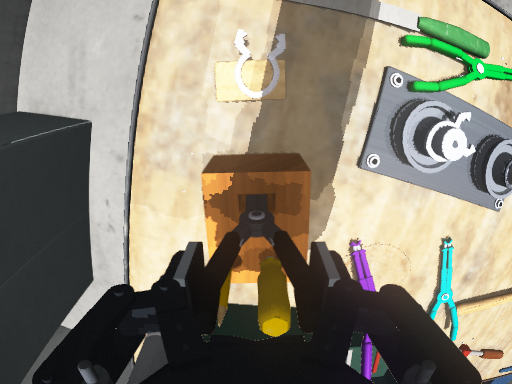

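```bash
python3 - <<'E'
from station import ctrl
from h import *
ctrl.move_gripper(.0565,40)
p=ctrl.get_state()["tool_pos"]
ctrl.servo_line([.5825,.060,.25],feed=.1)
s=ctrl.get_state();print(s["time"],s["tool_pos"],s["opening"],s["contact_force"])
ctrl.move_pose([.456,.0366,.215],qa(.11))
s=ctrl.get_state();print(s["time"],s["tool_pos"],s["opening"],s["contact_force"])
for n in("scene","top","wrist"):snap(ctrl,n,"3")
a=cv2.imread("pics/scene3.png");cv2.imwrite("pics/s3.png",cv2.resize(a[130:330,220:370],None,fx=3.9,fy=3))
a=cv2.imread("pics/wrist3.png");cv2.imwrite("pics/w3.png",cv2.resize(a[100:300,150:350],None,fx=3,fy=3))
a=cv2.imread("pics/top3.png");cv2.imwrite("pics/t3.png",cv2.resize(a[140:260,250:350],None,fx=5,fy=5))
E
```

```text
5.4583 [0.5820088  0.06001081 0.24908732] 0.056690460189807196 [-0.65644942 -0.30129317 -1.75871461]
6.05 [0.45531604 0.03658257 0.21469851] 0.05639317224064835 [ 0.81724566 -0.44659741 -1.2631241 ]
```

View pics/s3.png

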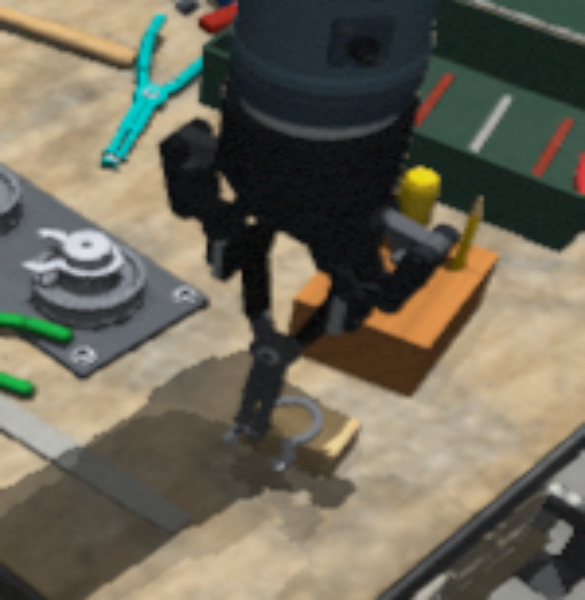

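View pics/w3.png

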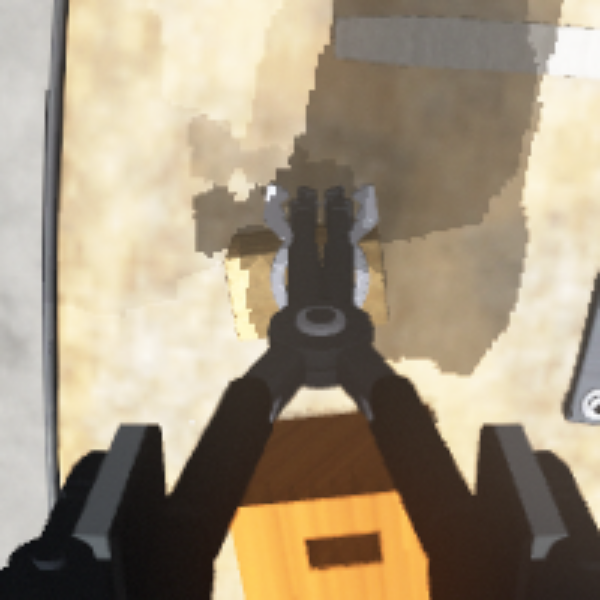

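View pics/t3.png

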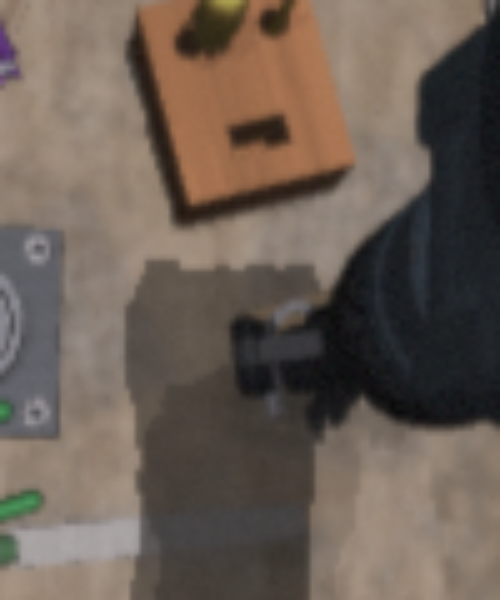

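```bash
python3 - <<'E'
import cv2,numpy as np
g=lambda a:(255*(a/255.)**.45).astype(np.uint8)
a=cv2.imread("pics/scene3.png")[235:305,265:335];a=cv2.resize(g(a),None,fx=8,fy=8,interpolation=cv2.INTER_CUBIC)
b=cv2.imread("pics/wrist3.png")[145:225,220:300];b=cv2.resize(g(b),None,fx=7,fy=7,interpolation=cv2.INTER_CUBIC)
cv2.imwrite("pics/s3z.png",a);cv2.imwrite("pics/w3z.png",b)
E
```

```text
(no output)
```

View pics/s3z.png

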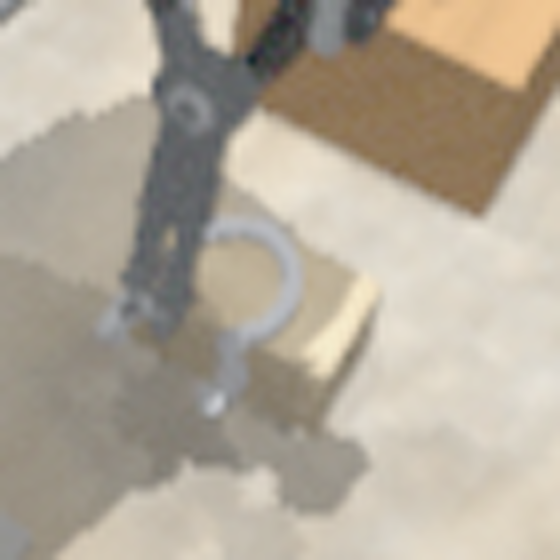

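View pics/w3z.png

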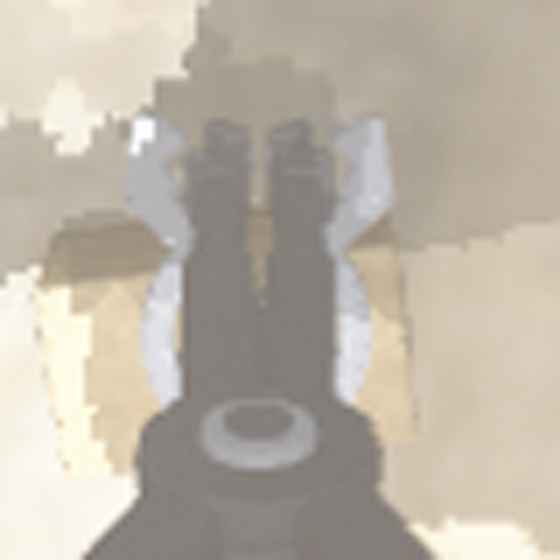

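```bash
python3 - <<'E'
from h import *
w=load("wrist3");s=load("scene3")
W=lambda x,y:(x/7+220-.43,y/7+145-.43)
S=lambda x,y:(x/8+265-.44,y/8+235-.44)
def tri2(A,B):
    C1,v1=A;C2,v2=B
    t=np.linalg.lstsq(np.stack([v1,-v2],1),C2-C1,rcond=None)[0];a=C1+v1*t[0];b=C2+v2*t[1];return np.round((a+b)/2,4),np.linalg.norm(a-b)
print("foot -y",tri2(wray(w,W(225,122)),ray(s,S(160,335))))
print("foot +y",tri2(wray(w,W(293,122)),ray(s,S(132,295))))
print("pivot",tri2(wray(w,W(258,430)),ray(s,S(195,107))))
for z in(.070,.0737,.078):print(z,wz(w,W(225,122),z),wz(w,W(293,122),z))
for n,p in dict(nL=(180,165),nR=(340,172),iL=(183,140),iR=(335,150),tL=(130,118),tR=(385,122)).items():print(n,wz(w,W(*p),.039))
E
```

```text
foot -y (array([0.4402, 0.03  , 0.0737]), np.float64(0.0011151941442503351))
foot +y (array([0.4363, 0.0384, 0.0882]), np.float64(0.002518303794632582))
pivot (array([0.4508, 0.036 , 0.1617]), np.float64(0.0009620601364792785))
0.07 [0.44056579 0.03037214 0.07      ] [0.43950413 0.0399343  0.07      ]
0.0737 [0.4396958  0.03033706 0.0737    ] [0.43864781 0.03977601 0.0737    ]
0.078 [0.43868473 0.03029628 0.078     ] [0.43765264 0.03959204 0.078     ]
nL [0.45555908 0.02434812 0.039     ]
nR [0.45390747 0.04956719 0.039     ]
iL [0.45146545 0.02441039 0.039     ]
iR [0.45043951 0.04835107 0.039     ]
tL [0.4488172  0.01577653 0.039     ]
tR [0.44504604 0.05561183 0.039     ]
```

```bash
cat >> h.py <<'E'
from scipy.spatial.transform import Rotation as Ro
def qt(a,t):
    # yaw a, then tilt: tool z -> leans toward -tool x by t (tips away from robot)
    R=Ro.from_quat(np.roll(qa(a),-1))*Ro.from_euler("y",-t)
    return np.roll(R.as_quat(),1).tolist()
def tri2(A,B):
    C1,v1=A;C2,v2=B
    t=np.linalg.lstsq(np.stack([v1,-v2],1),C2-C1,rcond=None)[0];a=C1+v1*t[0];b=C2+v2*t[1];return np.round((a+b)/2,4),np.linalg.norm(a-b)
gam=lambda a:(255*(a/255.)**.45).astype(np.uint8)
E
python3 - <<'E'
from station import ctrl
from h import *
w=load("wrist2")
print("w2 pivot",wz(w,(256.5,215),.099),wz(w,(256.5,215),.105))
R=Ro.from_quat(np.roll(qt(.11,.1),-1)).as_matrix();print(R[:,2],R[:,1])
ctrl.servo_line([.456,.0366,.230],feed=.06,orientation=qt(.11,.1))
s=ctrl.get_state();print(s["time"],s["tool_pos"],s["opening"],s["contact_force"])
for n in("scene","top","wrist"):snap(ctrl,n,"4")
a=cv2.imread("pics/scene4.png")[225:305,260:340];a=cv2.resize(gam(a),None,fx=7,fy=7,interpolation=cv2.INTER_CUBIC)
b=cv2.imread("pics/wrist4.png")[145:225,220:300];b=cv2.resize(gam(b),None,fx=7,fy=7,interpolation=cv2.INTER_CUBIC)
cv2.imwrite("pics/s4z.png",a);cv2.imwrite("pics/w4z.png",b)
E
```

```text
w2 pivot [0.58204547 0.06004969 0.099     ] [0.57949438 0.05952182 0.105     ]
[ 0.09923003  0.01095954 -0.99500417] [-1.09778301e-01  9.93956098e-01  8.67361738e-19]
6.6 [0.45642974 0.03659419 0.23036582] 0.05668664919247855 [ 0.25647391  0.35335135 -1.24125542]
```

View pics/s4z.png

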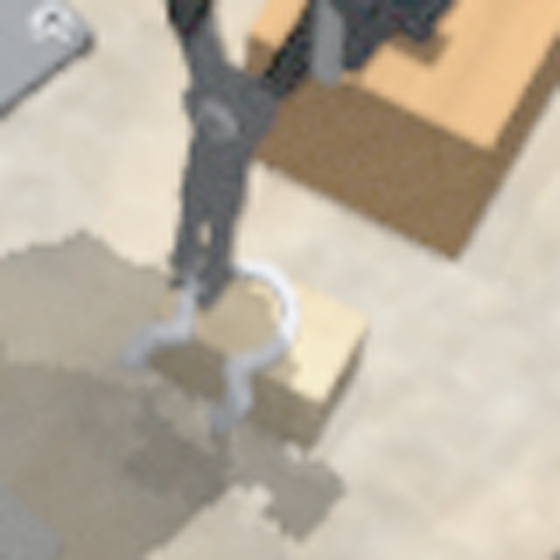

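View pics/w4z.png

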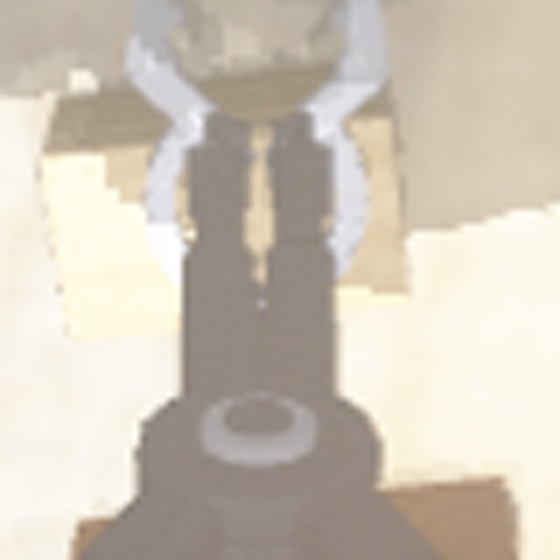

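```bash
python3 - <<'E'
from h import *
w=load("wrist4");s=load("scene4")
W=lambda x,y:(x/7+220-.43,y/7+145-.43)
S=lambda x,y:(x/7+260-.43,y/7+225-.43)
print("foot -y",tri2(wray(w,W(225,113)),ray(s,S(207,303))))
print("pivot",tri2(wray(w,W(258,430)),ray(s,S(218,122))))
# tool-frame positions
T=np.array([.45643,.03659,.23037]);R=Ro.from_quat(np.roll(qt(.11,.1),-1)).as_matrix()
for n,u in(("foot",(225,113)),("footR",(293,113)),("bolt",(258,430))):
    C,v=wray(w,W(*u));c=R.T@(C-T);vv=R.T@v
    for z in((.13,.14,.146) if n[0]=="f" else(.045,.050,.055)):print(n,z,np.round(c+vv*(z-c[2])/vv[2],4))
b=tri2(wray(w,W(258,430)),ray(s,S(218,122)))[0];f=tri2(wray(w,W(225,113)),ray(s,S(207,303)))[0]
print("toolframe bolt",R.T@(b-T),"foot",R.T@(f-T))
E
```

```text
foot -y (array([0.4512, 0.0308, 0.0924]), np.float64(0.004041252767704643))
pivot (array([0.4549, 0.0367, 0.1764]), np.float64(0.0012923506556307583))
foot 0.13 [ 0.0228 -0.004   0.13  ]
foot 0.14 [ 0.0205 -0.0042  0.14  ]
foot 0.146 [ 0.0192 -0.0043  0.146 ]
footR 0.13 [0.0228 0.0051 0.13  ]
footR 0.14 [0.0205 0.0053 0.14  ]
footR 0.146 [0.0192 0.0054 0.146 ]
bolt 0.045 [0.0109 0.0004 0.045 ]
bolt 0.05 [0.009  0.0004 0.05  ]
bolt 0.055 [0.007  0.0004 0.055 ]
toolframe bolt [0.00688915 0.0002773  0.05354976] foot [ 0.01957888 -0.00518087  0.1366983 ]
```

```bash
python3 - <<'E'
from station import ctrl
from h import *
ctrl.servo_line([.452,.0366,.225],feed=.06,orientation=qt(.11,.125))
A=[];B=[]
for k,o in enumerate([None,.043,.029,.0565]):
    if o: ctrl.move_gripper(o,50)
    s=ctrl.get_state();print(s["time"],s["tool_pos"],s["opening"],s["contact_force"])
    w=snap(ctrl,"wrist",f"5{k}");sc=snap(ctrl,"scene",f"5{k}")
    A.append(cv2.resize(gam(w["frame"][145:215,225:290]),None,fx=6,fy=6,interpolation=cv2.INTER_CUBIC)[:, :390])
    B.append(cv2.resize(gam(sc["frame"][220:280,270:330]),None,fx=6.5,fy=6.5,interpolation=cv2.INTER_CUBIC))
cv2.imwrite("pics/w5.png",cv2.resize(np.vstack([np.hstack(A[:2]),np.hstack(A[2:])]),None,fx=.7,fy=.7) if 0 else np.vstack([np.hstack(A[:2]),np.hstack(A[2:])])[:600*2])
cv2.imwrite("pics/w5a.png",np.hstack(A[:2]));cv2.imwrite("pics/w5b.png",np.hstack(A[2:]))
cv2.imwrite("pics/s5a.png",np.hstack(B[:2]));cv2.imwrite("pics/s5b.png",np.hstack(B[2:]))
E
rm pics/w5.png
```

```text
7.0083 [0.45133044 0.03664237 0.22434928] 0.056594775947691515 [ 0.59405488  0.13739958 -0.61656111]
7.3917 [0.4522742  0.0365807  0.22512497] 0.04313804104852951 [-2.47886488e-01 -1.26358441e-04 -1.06351186e+00]
7.7833 [0.4519822  0.03658907 0.22499792] 0.02934555805561514 [-0.31965008 -0.12887713 -1.37922262]
8.2667 [0.45201354 0.03659485 0.2250126 ] 0.056422880074314626 [ 0.33225328  0.39545989 -2.22819669]
```

View pics/w5a.png

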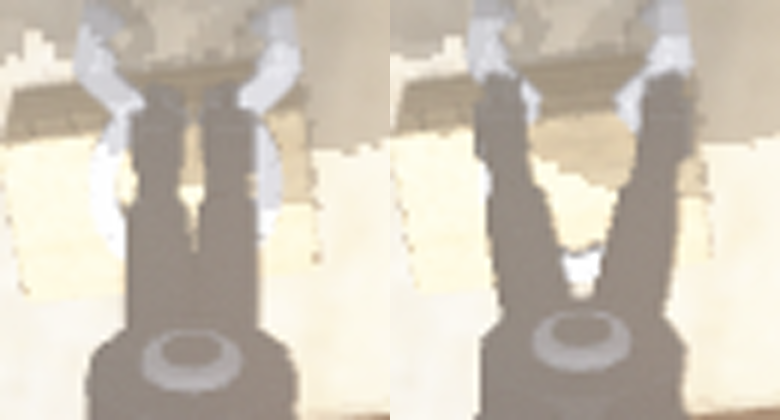

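View pics/w5b.png

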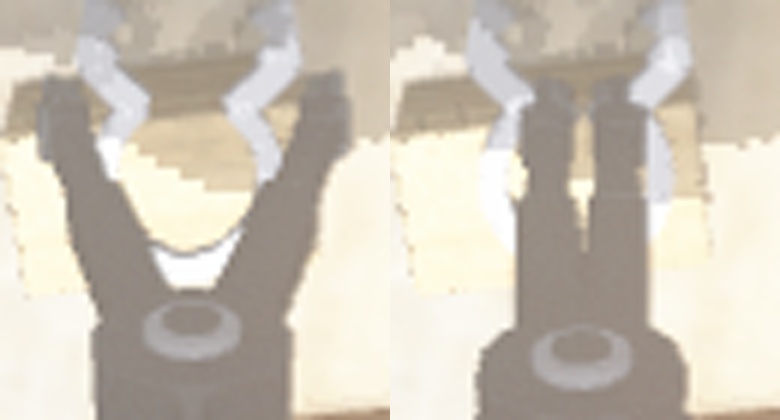

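View pics/s5a.png

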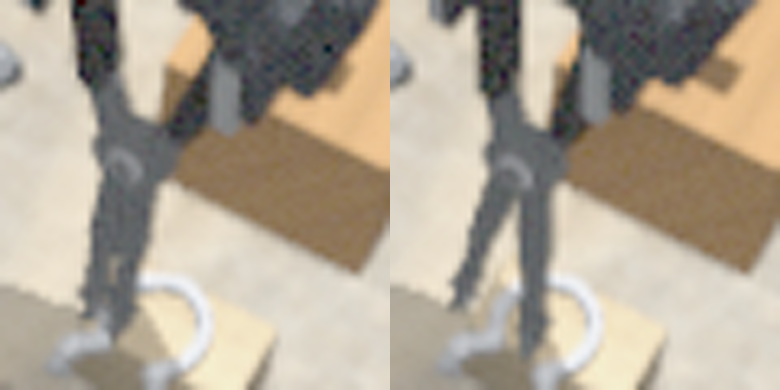

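View pics/s5b.png

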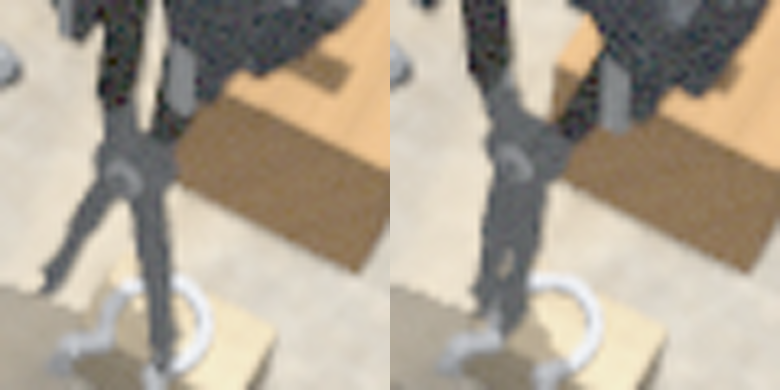

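```bash
python3 - <<'E'
from h import *
W=lambda x,y:(x/6+225-.42,y/6+145-.42)
S=lambda x,y:(x/6.5+270-.42,y/6.5+220-.42)
for k,D in {0:dict(bolt=((192,358),(125,165)),fm=((165,86),(118,342))),1:dict(bolt=((191,340),(125,172)),fm=((110,75),(138,355)),fp=((275,75),(68,308))),2:dict(bolt=((192,327),(125,180)),fm=((60,77),(163,373)),fp=((325,72),(43,292)))}.items():
    w=load(f"wrist5{k}");s=load(f"scene5{k}")
    for n,(a,b) in D.items():print(k,n,tri2(wray(w,W(*a)),ray(s,S(*b))))
E
```

```text
0 bolt (array([0.4502, 0.0369, 0.1707]), np.float64(0.0017872649359164333))
0 fm (array([0.4517, 0.0322, 0.0732]), np.float64(0.0023893253361080536))
1 bolt (array([0.4507, 0.0367, 0.1672]), np.float64(0.001067211307772639))
1 fm (array([0.4504, 0.0229, 0.0783]), np.float64(0.002124858392803535))
1 fp (array([0.4469, 0.0497, 0.0794]), np.float64(0.0019098987945550432))
2 bolt (array([0.4515, 0.0369, 0.1619]), np.float64(0.001228390815550978))
2 fm (array([0.4532, 0.0145, 0.0737]), np.float64(0.002557617315494342))
2 fp (array([0.4429, 0.0571, 0.0853]), np.float64(0.0015433569453902967))
```

```bash
python3 - <<'E'
from h import *
s=load("scene52");w=load("wrist52")
inv=lambda p:((p-np.array([270-.42,220-.42]))*6.5).round(1)
def wproj(d,X):
    c=d["R"]@X+d["t"];th=np.arctan2(np.hypot(c[0],c[1]),c[2]);u=c[:2]/np.hypot(c[0],c[1])*th*d["mtx"][0,0]+d["mtx"][:2,2]
    return ((u-np.array([225-.42,145-.42]))*6).round(1)
a=.11;ex=np.array([-np.cos(a),-np.sin(a),0]);ey=np.array([-np.sin(a),np.cos(a),0])
piv=np.array([.4515,.0369,.1619])-ex*.0045
for tilt in(0,.04,-.04):
  ax=np.array([0,0,-1.])+ex*tilt
  for sx in(.005,-.005):
    for y in(-.024,.024):
      X=piv+ax*.088+ex*sx+ey*y;print(tilt,sx,y,inv(proj(s,X)[0]),wproj(w,X))
E
python3 - <<'E'
import cv2,numpy as np,sys
sys.path.insert(0,'.')
from h import *
a=cv2.imread("pics/scene52.png")[225:285,265:325];b=cv2.imread("pics/wrist52.png")[140:200,225:285]
cv2.imwrite("pics/c52.png",np.hstack([cv2.resize(gam(x),None,fx=6.6,fy=6.6) for x in(a,b)]))
E
```

```text
0 0.005 -0.024 [164.1 376.8] [47.7 86. ]
0 0.005 0.024 [ 42.3 294.2] [334.2  86.1]
0 -0.005 -0.024 [181.9 355. ] [ 49.5 141.4]
0 -0.005 0.024 [ 60.5 273.4] [332.3 141.5]
0.04 0.005 -0.024 [157.7 384.6] [47.1 66.2]
0.04 0.005 0.024 [ 35.9 301.6] [334.8  66.3]
0.04 -0.005 -0.024 [175.6 362.7] [ 48.9 122. ]
0.04 -0.005 0.024 [ 54.2 280.7] [333.  122.1]
-0.04 0.005 -0.024 [170.4 369.1] [ 48.3 105.6]
-0.04 0.005 0.024 [ 48.8 286.9] [333.5 105.7]
-0.04 -0.005 -0.024 [188.1 347.4] [ 50.1 160.6]
-0.04 -0.005 0.024 [ 66.9 266.2] [331.7 160.7]
```

View pics/c52.png

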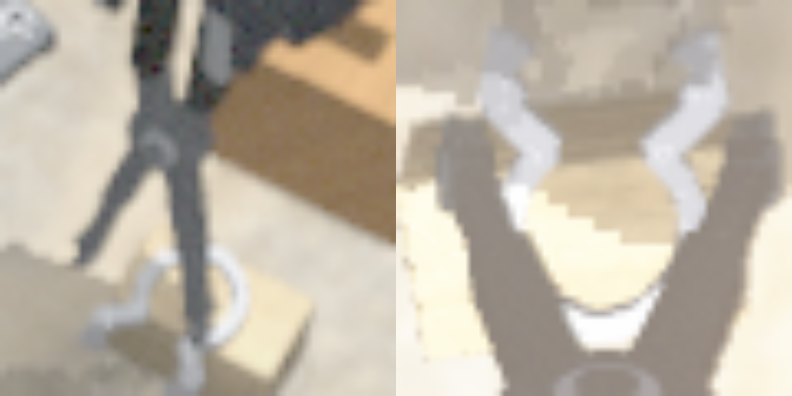

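```bash
cat > step6.py <<'E'
from station import ctrl
from h import *
ctrl.servo_line([.452,.0364,.194],feed=.06,orientation=qt(.11,.135))
ctrl.pause(.2)
s=ctrl.get_state();print(s["time"],s["tool_pos"],s["opening"],s["contact_force"])
w=snap(ctrl,"wrist","6");sc=snap(ctrl,"scene","6")
cv2.imwrite("pics/c6.png",np.hstack([cv2.resize(gam(x),None,fx=6.6,fy=6.6,interpolation=cv2.INTER_CUBIC) for x in(sc["frame"][235:295,265:325],w["frame"][135:195,227:287])]))
E
python3 step6.py
```

```text
9.2333 [0.45247125 0.03636558 0.19452008] 0.05653110737458736 [-0.51825415  0.22732117 -1.82754281]
```

View pics/c6.png

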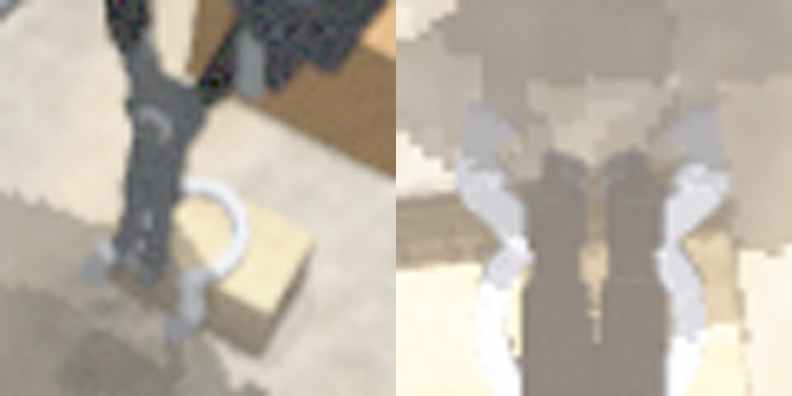

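```bash
python3 - <<'E'
from h import *
w=load("wrist6");s=load("scene6")
W=lambda x,y:((x-396)/6.6+227-.42,y/6.6+135-.42)
S=lambda x,y:(x/6.6+265-.42,y/6.6+235-.42)
for u in((562,152),(627,152)):
  for z in(.047,.049,.051):print(z,wz(w,W(*u),z).round(4))
print("foot tri",tri2(wray(w,W(562,152)),ray(s,S(152,285))),"bolt",tri2(wray(w,(257,203.5)),ray(s,S(153,122))))
for u in((508,148),(655,150),(465,105),(715,105),(525,258),(665,255)):print("ring",wz(w,W(*u),.039).round(4))
b=cv2.resize(gam(w["frame"][140:225,222:292]),None,fx=7,fy=7,interpolation=cv2.INTER_CUBIC);cv2.imwrite("pics/w6b.png",b)
E
```

```text
0.047 [0.451  0.0319 0.047 ]
0.049 [0.4503 0.0318 0.049 ]
0.051 [0.4496 0.0318 0.051 ]
0.047 [0.4499 0.0416 0.047 ]
0.049 [0.4492 0.0415 0.049 ]
0.051 [0.4485 0.0413 0.051 ]
foot tri (array([0.4519, 0.0312, 0.0501]), np.float64(0.00390290145583722)) bolt (array([0.4505, 0.0369, 0.1423]), np.float64(0.0015672900448601352))
ring [0.4542 0.0237 0.039 ]
ring [0.452  0.0463 0.039 ]
ring [0.4479 0.0165 0.039 ]
ring [0.4437 0.0545 0.039 ]
ring [0.4723 0.0281 0.039 ]
ring [0.4693 0.05   0.039 ]
```

View pics/w6b.png

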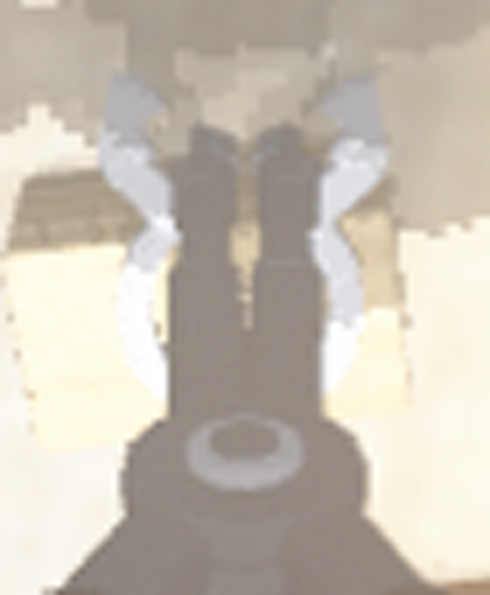

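```bash
python3 - <<'E'
from station import ctrl
from h import *
q=qt(.11,.135)
ctrl.servo_line([.4515,.0364,.1757],feed=.03,orientation=q)
def st():
    s=ctrl.get_state();print(round(s["time"],2),s["tool_pos"].round(4),round(s["opening"],4),s["contact_force"].round(2),s["ft_torque"].round(2))
st()
ctrl.move_gripper(.052,50);st()
ctrl.move_gripper(.048,50);st()
w=snap(ctrl,"wrist","7");sc=snap(ctrl,"scene","7")
cv2.imwrite("pics/c7.png",np.hstack([cv2.resize(gam(x),None,fx=6.6,fy=6.6,interpolation=cv2.INTER_CUBIC) for x in(sc["frame"][240:300,262:322],w["frame"][135:195,227:287])]))
E
```

```text
10.09 [0.4515 0.0364 0.1757] 0.0564 [ 0.27  0.94 -2.09] [-0.02  0.13 -0.02]
10.32 [0.4517 0.0364 0.1759] 0.0522 [ 0.2  -0.17 -1.32] [-0.04  0.15  0.03]
10.53 [0.4515 0.0364 0.1758] 0.0482 [-0.47 -0.13 -1.01] [0.01 0.16 0.02]
```

View pics/c7.png

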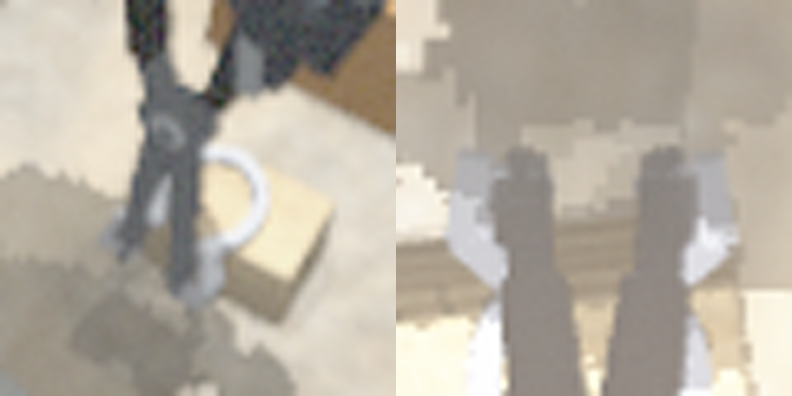

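```bash
python3 - <<'E'
from station import ctrl
from h import *
def st():
    s=ctrl.get_state();print(round(s["time"],2),s["tool_pos"].round(4),round(s["opening"],4),s["contact_force"].round(2),s["ft_torque"].round(2))
ctrl.move_gripper(.0445,50);st()
ctrl.move_gripper(.0415,50);st()
w=snap(ctrl,"wrist","8");sc=snap(ctrl,"scene","8")
cv2.imwrite("pics/c8.png",np.hstack([cv2.resize(gam(x),None,fx=6.6,fy=6.6,interpolation=cv2.INTER_CUBIC) for x in(sc["frame"][240:300,262:322],w["frame"][135:195,227:287])]))
E
```

```text
10.85 [0.4515 0.0364 0.1757] 0.0448 [-0.31 -0.18 -2.04] [-0.01  0.16 -0.  ]
11.07 [0.4515 0.0364 0.1757] 0.0417 [ 0.76  0.38 -0.82] [-0.05  0.12 -0.06]
```

View pics/c8.png

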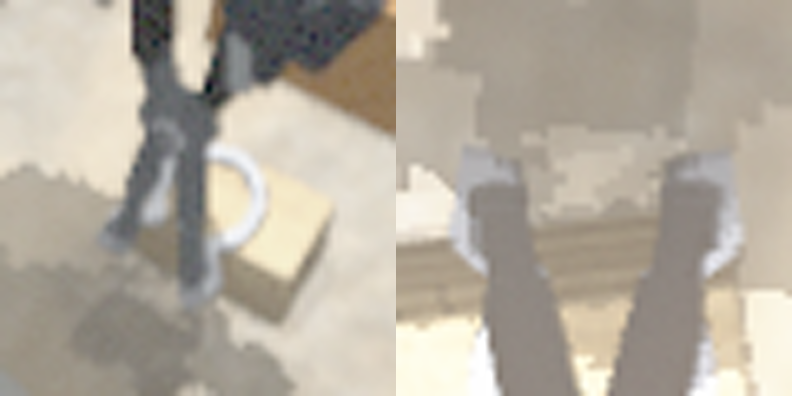

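```bash
python3 - <<'E'
from station import ctrl
from h import *
def st():
    s=ctrl.get_state();print(round(s["time"],2),s["tool_pos"].round(4),round(s["opening"],4),s["contact_force"].round(2),s["ft_torque"].round(2))
z=.1757
for o in(.038,.035,.032,.029,.026):
    ctrl.move_gripper(o,50);z+=.0008
    ctrl.servo_line([.4515,.0364,z],feed=.02);st()
w=snap(ctrl,"wrist","9");sc=snap(ctrl,"scene","9")
cv2.imwrite("pics/c9.png",np.hstack([cv2.resize(gam(x),None,fx=6.6,fy=6.6,interpolation=cv2.INTER_CUBIC) for x in(sc["frame"][240:300,262:322],w["frame"][135:195,227:287])]))
E
```

```text
11.63 [0.4515 0.0364 0.1765] 0.0381 [-0.26 -0.48 -1.3 ] [-0.01  0.13 -0.06]
12.1 [0.4515 0.0364 0.1773] 0.0355 [ 0.11 -0.65 -1.94] [-0.04  0.14  0.03]
12.57 [0.4515 0.0364 0.1782] 0.0321 [ 0.3  -0.24 -1.05] [-0.05  0.22 -0.04]
13.03 [0.4515 0.0364 0.179 ] 0.0292 [ 0.29  0.51 -2.94] [-0.06  0.17  0.01]
13.5 [0.4515 0.0364 0.1797] 0.0269 [ 0.61  0.54 -1.46] [-0.06  0.12 -0.03]
```

View pics/c9.png

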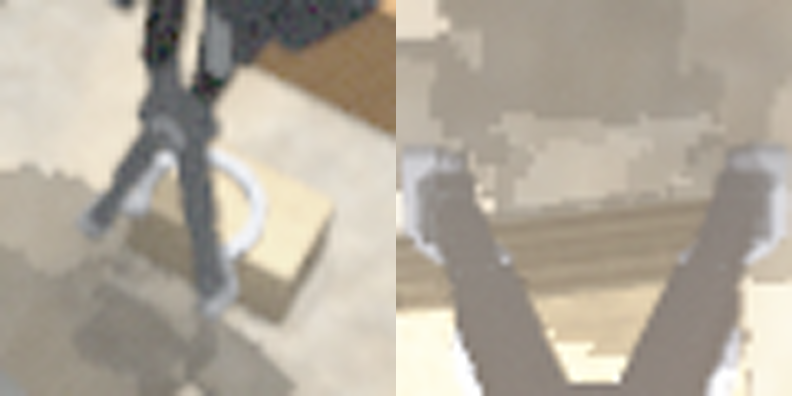

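```bash
python3 - <<'E'
from station import ctrl
from h import *
def st():
    s=ctrl.get_state();print(round(s["time"],2),s["tool_pos"].round(4),round(s["opening"],4),s["contact_force"].round(2),s["ft_torque"].round(2))
ctrl.move_gripper(.020,60);st()
ctrl.servo_line([.4515,.0364,.26],feed=.06);ctrl.pause(.2);st()
w=snap(ctrl,"wrist","10");sc=snap(ctrl,"scene","10");t=snap(ctrl,"top","10")
cv2.imwrite("pics/c10.png",np.hstack([cv2.resize(gam(x),None,fx=4,fy=4,interpolation=cv2.INTER_CUBIC) for x in(sc["frame"][190:290,260:360],w["frame"][125:225,207:307])]))
cv2.imwrite("pics/t10.png",cv2.resize(gam(t["frame"][150:270,250:370]),None,fx=5,fy=5))
E
```

```text
13.82 [0.4515 0.0364 0.1797] 0.0254 [-0.32  0.55 -1.25] [0.   0.12 0.03]
15.51 [0.4513 0.0364 0.2597] 0.0252 [ 0.39  0.17 -1.97] [-0.02  0.17  0.05]
```

View pics/c10.png

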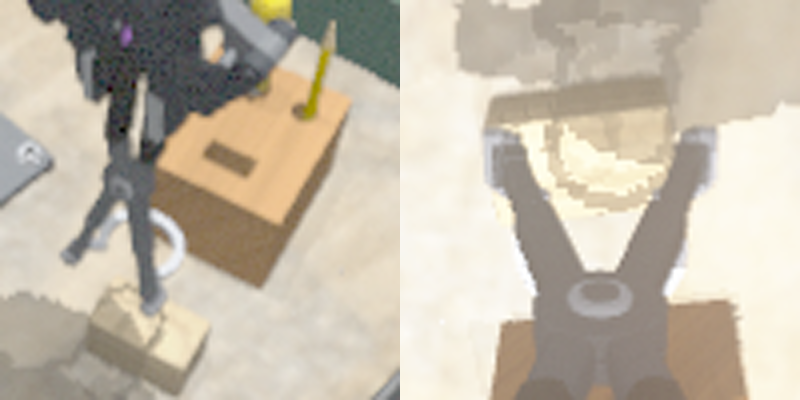

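View pics/t10.png

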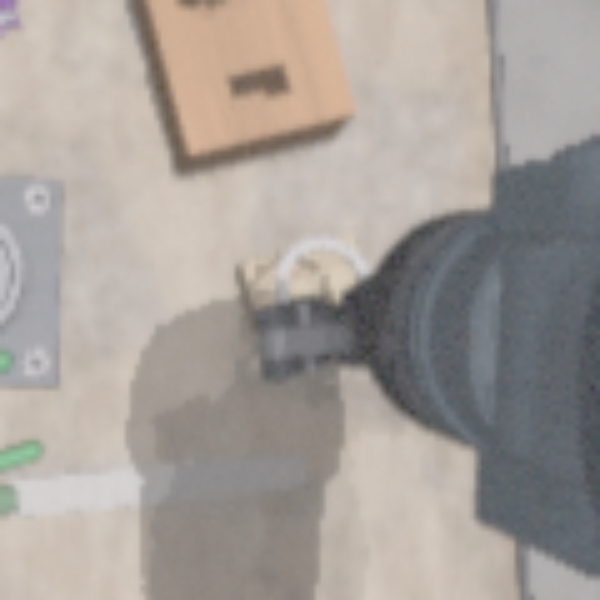

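```bash
python3 - <<'E'
from h import *
d=load("top0");s=load("scene0")
print("base top",onz(d,(179,254.5),0),"scene",onz(s,(164,222),0))
print("grips",tri(d,(160,243),s,(145,180)),tri(d,(166,266),s,(158,162)),tri(d,(160,243),s,(158,162)),tri(d,(166,266),s,(145,180)))
b=cv2.resize(s["frame"][150:240,120:210],None,fx=6,fy=6);cv2.imwrite("pics/g.png",b)
w=load("wrist10");sc=load("scene10");t=load("top10")
W=lambda x,y:((x-400)/4+207-.375,y/4+125-.375)
S=lambda x,y:(x/4+260-.375,y/4+190-.375)
T=lambda x,y:(x/5+250-.4,y/5+150-.4)
print("back outer",tri(sc,S(172,275),t,T(322,240)))
print("bolt",tri2(wray(w,W(600,297)),ray(sc,S(121,183))))
print("feet",tri2(wray(w,W(500,135)),ray(sc,S(152,310))),tri2(wray(w,W(703,135)),ray(sc,S(68,262))))
cv2.imwrite("pics/s10.png",cv2.resize(gam(sc["frame"][225:275,268:318]),None,fx=11,fy=11,interpolation=cv2.INTER_CUBIC))
cv2.imwrite("pics/t10b.png",cv2.resize(gam(t["frame"][190:230,295:335]),None,fx=14,fy=14,interpolation=cv2.INTER_CUBIC))
E
```

```text
base top [0.3716313  0.37582407 0.        ] scene [0.37381441 0.37342846 0.        ]
grips (array([0.38572738, 0.40138951, 0.12774083]), np.float64(0.030787754240577295)) (array([0.36489023, 0.34381262, 0.23689874]), np.float64(0.032799698463804004)) (array([0.39842571, 0.37726111, 0.19104027]), np.float64(0.0019094848068151918)) (array([0.35147424, 0.36643973, 0.17645675]), np.float64(0.004990774262053385))
back outer (array([0.50375627, 0.03213865, 0.06949481]), np.float64(0.002437201734479945))
bolt (array([0.4479, 0.0362, 0.2045]), np.float64(0.0028245708970139954))
feet (array([0.4529, 0.0118, 0.116 ]), np.float64(0.0034653300751753668)) (array([0.4484, 0.0624, 0.1095]), np.float64(0.0010248256699214536))
```

View pics/g.png

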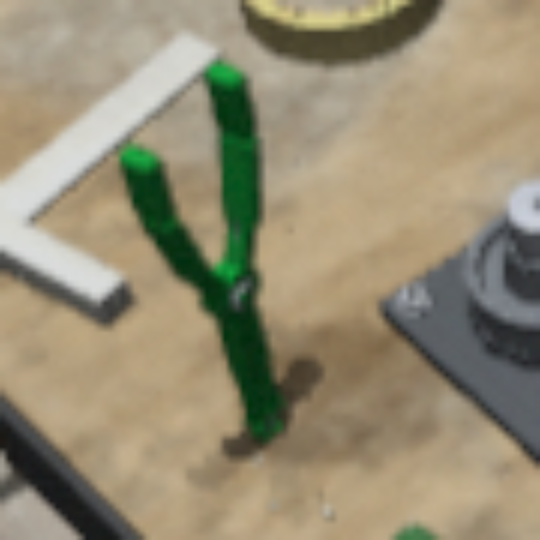

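View pics/s10.png

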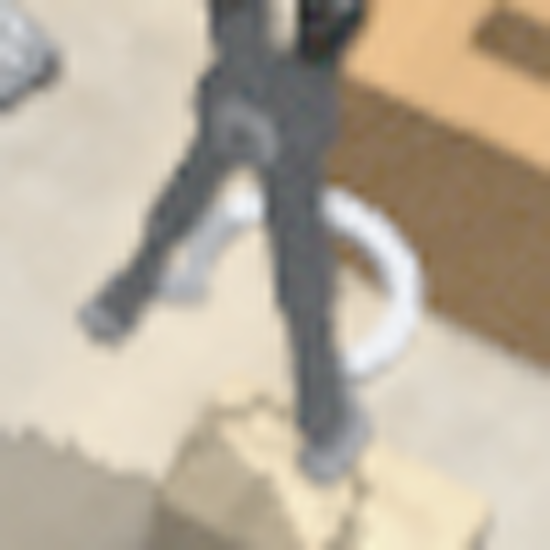

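View pics/t10b.png

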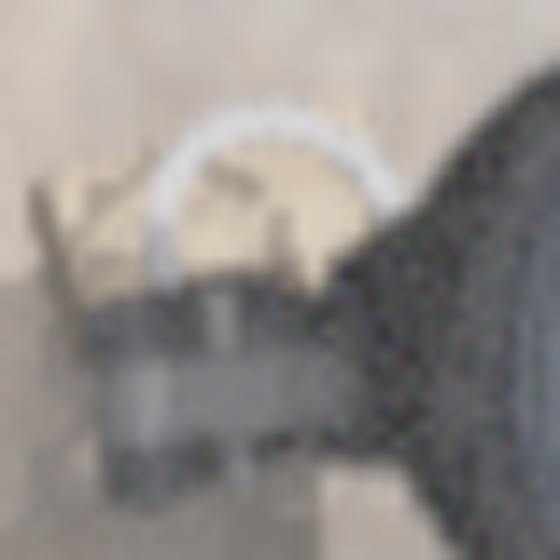

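```bash
cat >> h.py <<'E'
def fitc(P):
    P=np.array(P)[:,:2];A=np.c_[2*P,np.ones(len(P))];r=np.linalg.lstsq(A,(P**2).sum(1),rcond=None)[0]
    R=np.sqrt(r[2]+r[0]**2+r[1]**2);return np.r_[r[:2],R].round(4),(np.hypot(P[:,0]-r[0],P[:,1]-r[1])-R).round(4)
E
python3 - <<'E'
from h import *
sc=load("scene10");t=load("top10")
S=lambda x,y:(x/11+268-.45,y/11+225-.45)
T=lambda x,y:(x/14+295-.46,y/14+190-.46)
tp=[(160,245),(167,200),(195,150),(230,125),(275,117),(320,125),(355,155),(385,195)]
sp=[(350,205),(385,235),(405,280),(400,320),(385,350),(358,368),(240,205),(210,235)]
for z in(.112,.118,.124):
    print(z,"top",fitc([onz(t,T(*p),z) for p in tp]),"\n   scene",fitc([onz(sc,S(*p),z) for p in sp]))
E
```

```text
0.112 top (array([0.4789, 0.0383, 0.0193]), array([ 0.0003, -0.0004, -0.0002,  0.0002,  0.0001,  0.0003, -0.0005,
        0.0002])) 
   scene (array([0.4827, 0.0424, 0.0201]), array([ 0.0006, -0.0001, -0.0005, -0.0005,  0.0004,  0.0004,  0.0003,
       -0.0005]))
0.118 top (array([0.4782, 0.0392, 0.0191]), array([ 0.0003, -0.0004, -0.0001,  0.0002,  0.0001,  0.0003, -0.0005,
        0.0002])) 
   scene (array([0.4794, 0.0402, 0.02  ]), array([ 0.0005, -0.0001, -0.0005, -0.0005,  0.0004,  0.0004,  0.0003,
       -0.0005]))
0.124 top (array([0.4775, 0.0402, 0.019 ]), array([ 0.0003, -0.0004, -0.0001,  0.0002,  0.0001,  0.0003, -0.0005,
        0.0002])) 
   scene (array([0.4761, 0.038 , 0.0198]), array([ 0.0005, -0.0001, -0.0004, -0.0005,  0.0004,  0.0004,  0.0003,
       -0.0005]))
```

```bash
python3 - <<'E'
from station import ctrl
from h import *
q=qt(.11,.135)
ctrl.servo_line([.4721,.3311,.262],feed=.1,orientation=q);ctrl.pause(.2)
s=ctrl.get_state();print(round(s["time"],2),s["tool_pos"].round(4),round(s["opening"],4),s["contact_force"].round(2),s["q"].round(2))
w=snap(ctrl,"wrist","11");sc=snap(ctrl,"scene","11");t=snap(ctrl,"top","11")
cv2.imwrite("pics/s11.png",cv2.resize(gam(sc["frame"][150:220,180:250]),None,fx=8,fy=8,interpolation=cv2.INTER_CUBIC))
cv2.imwrite("pics/t11.png",cv2.resize(gam(t["frame"][170:230,165:225]),None,fx=9,fy=9,interpolation=cv2.INTER_CUBIC))
cv2.imwrite("pics/w11.png",cv2.resize(gam(w["frame"][125:225,197:317]),None,fx=5,fy=5,interpolation=cv2.INTER_CUBIC))
E
```

```text
18.97 [0.4721 0.331  0.262 ] 0.0254 [ 0.45  0.14 -2.29] [ 0.53  0.27 -0.01  1.17 -0.06  0.42]
```

View pics/s11.png

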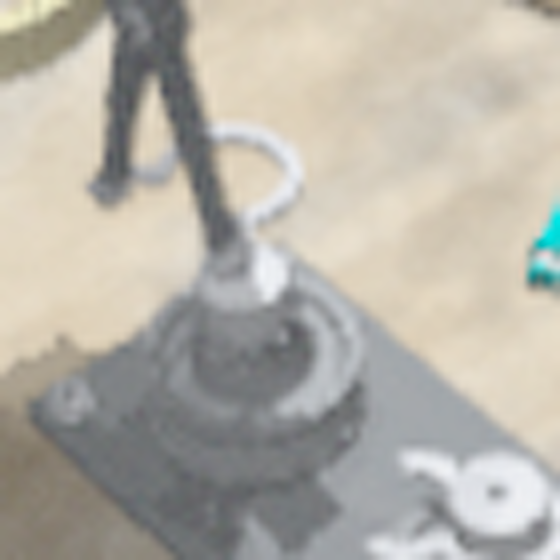

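View pics/t11.png

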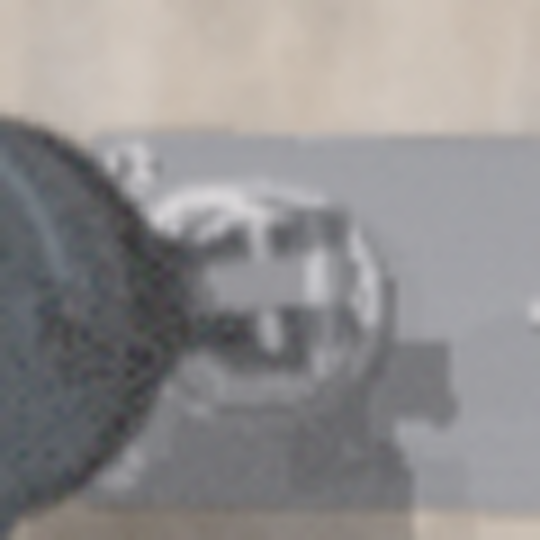

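View pics/w11.png

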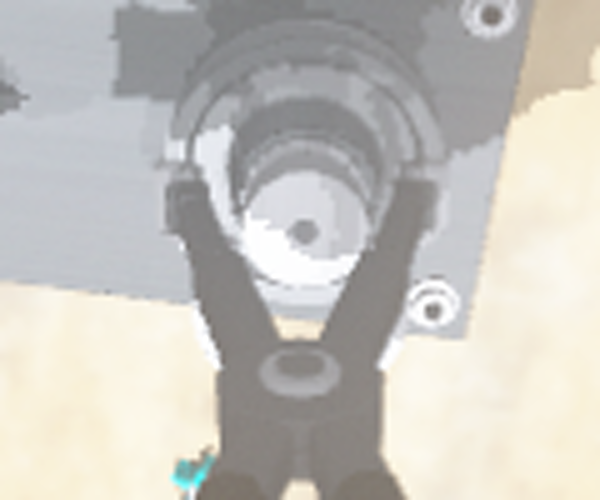

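```bash
python3 - <<'E'
from h import *
sc=load("scene11");t=load("top11");w=load("wrist11")
S=lambda x,y:(x/8+180-.44,y/8+150-.44)
T=lambda x,y:(x/9+165-.44,y/9+170-.44)
W=lambda x,y:(x/5+197-.4,y/5+125-.4)
sp=[(222,132),(250,134),(278,150),(295,178),(288,202),(262,217),(150,178)]
for z in(.119,.121,.123):print(z,fitc([onz(sc,S(*p),z) for p in sp]))
print("axle wrist",wz(w,W(304,232),.076))
print("bolt",tri2(wray(w,W(300,370)),ray(sc,S(140,22))))
ctr=[(245,232),(303,290),(365,225),(345,180),(262,185)]
print(fitc([wz(w,W(*p),.076) for p in ctr]))
E
```

```text
0.119 (array([0.4976, 0.335 , 0.0213]), array([-0.0003,  0.    , -0.0005,  0.0007,  0.001 , -0.0014,  0.0005]))
0.121 (array([0.4965, 0.3334, 0.0212]), array([-0.0003,  0.    , -0.0005,  0.0007,  0.0009, -0.0014,  0.0005]))
0.123 (array([0.4953, 0.3318, 0.0212]), array([-0.0003,  0.    , -0.0005,  0.0007,  0.0009, -0.0014,  0.0005]))
axle wrist [0.50009478 0.33558668 0.076     ]
bolt (array([0.472 , 0.3311, 0.2009]), np.float64(0.0034514902862100975))
(array([0.4996, 0.3359, 0.0146]), array([-0.0007,  0.0006, -0.0009,  0.0006,  0.0003]))
```

```bash
python3 - <<'E'
from station import ctrl
from h import *
ctrl.servo_line([.4728,.3316,.2255],feed=.06);ctrl.pause(.15)
s=ctrl.get_state();print(round(s["time"],2),s["tool_pos"].round(4),round(s["opening"],4),s["contact_force"].round(2))
w=snap(ctrl,"wrist","12");sc=snap(ctrl,"scene","12");t=snap(ctrl,"top","12")
cv2.imwrite("pics/s12.png",cv2.resize(gam(sc["frame"][150:210,180:240]),None,fx=10,fy=10,interpolation=cv2.INTER_CUBIC))
cv2.imwrite("pics/w12.png",cv2.resize(gam(w["frame"][125:225,197:317]),None,fx=5,fy=5,interpolation=cv2.INTER_CUBIC))
E
```

```text
20.02 [0.4732 0.3318 0.2261] 0.0254 [-0.06  0.82 -2.36]
```

View pics/s12.png

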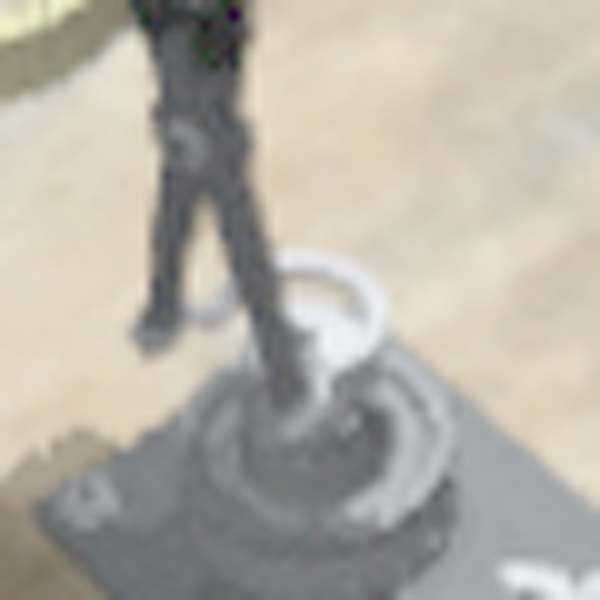

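View pics/w12.png

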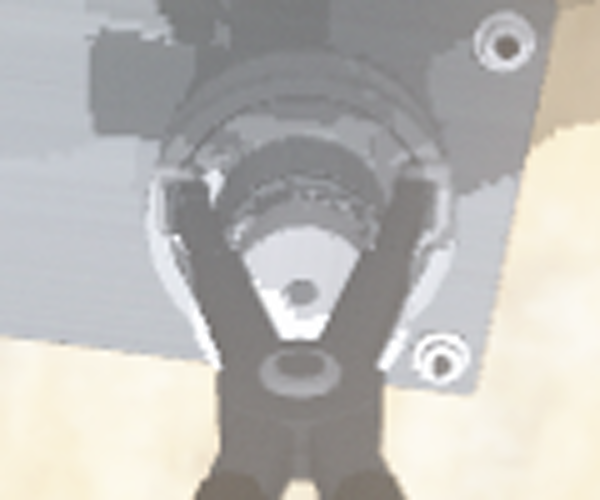

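```bash
python3 - <<'E'
from h import *
sc=load("scene12");w=load("wrist12")
S=lambda x,y:(x/10+180-.45,y/10+150-.45)
W=lambda x,y:(x/5+197-.4,y/5+125-.4)
sp=[(285,268),(315,263),(350,272),(375,298),(376,318),(205,318)]
for z in(.083,.085,.087):print(z,fitc([onz(sc,S(*p),z) for p in sp]))
# outer right/top extremes predicted for ring centred on axle, outer radius .022
for c in((.4995,.3345),(.4975,.3345)):
    a=np.linspace(0,2*np.pi,200);P=np.c_[c[0]+.022*np.cos(a),c[1]+.022*np.sin(a),np.full(200,.0855)]
    u=(proj(sc,P)-[180-.45,150-.45])*10;print(c,"right",u[u[:,0].argmax()].round(),"top",u[u[:,1].argmin()].round())
print(wz(w,W(301,292),.076))
# ring outer arms in wrist at z .084
for y in(250,300,330):pass
for p in((150,230),(455,232),(175,290),(425,300)):print(wz(w,W(*p),.0855))
E
```

```text
0.083 (array([0.4988, 0.3352, 0.0215]), array([-0.0015,  0.0003,  0.001 ,  0.0004, -0.0009,  0.0005]))
0.085 (array([0.4977, 0.3337, 0.0215]), array([-0.0015,  0.0003,  0.001 ,  0.0004, -0.0009,  0.0005]))
0.087 (array([0.4966, 0.3322, 0.0214]), array([-0.0015,  0.0003,  0.001 ,  0.0004, -0.0009,  0.0005]))
(0.4995, 0.3345) right [385. 315.] top [302. 255.]
(0.4975, 0.3345) right [379. 319.] top [296. 259.]
[0.49992906 0.33561932 0.076     ]
[0.48537351 0.30404757 0.0855    ]
[0.47917751 0.36385612 0.0855    ]
[0.49785075 0.30995211 0.0855    ]
[0.49453204 0.36010648 0.0855    ]
```

```bash
python3 - <<'E'
from station import ctrl
from h import *
def st():
    s=ctrl.get_state();print(round(s["time"],2),s["tool_pos"].round(4),round(s["opening"],4),s["contact_force"].round(2),s["ft_torque"].round(2));return s
for z in(.220,.216,.212,.208,.2045,.2018):
    ctrl.servo_line([.4728,.3315,z],feed=.02);s=st()
    if s["contact_force"][2]>6: print("contact");break
ctrl.pause(.2);st()
w=snap(ctrl,"wrist","13");sc=snap(ctrl,"scene","13");t=snap(ctrl,"top","13")
cv2.imwrite("pics/s13.png",cv2.resize(gam(sc["frame"][155:215,180:240]),None,fx=10,fy=10,interpolation=cv2.INTER_CUBIC))
cv2.imwrite("pics/w13.png",cv2.resize(gam(w["frame"][125:225,197:317]),None,fx=5,fy=5,interpolation=cv2.INTER_CUBIC))
E
```

```text
20.6 [0.4726 0.3314 0.2197] 0.0254 [-0.02 -0.21 -1.94] [ 0.02  0.19 -0.  ]
20.95 [0.4726 0.3314 0.2158] 0.0253 [-0.09 -0.05 -2.08] [-0.01  0.19 -0.01]
21.3 [0.4726 0.3314 0.2118] 0.0252 [ 0.26 -0.33 -2.15] [-0.02  0.14 -0.03]
21.65 [0.4726 0.3314 0.2077] 0.0252 [ 0.    0.87 -2.29] [-0.04  0.2  -0.07]
21.98 [0.4726 0.3314 0.2043] 0.025 [ 0.02 -0.69 -1.77] [-0.01  0.15 -0.01]
22.26 [0.4726 0.3314 0.2016] 0.0252 [ 0.98 -0.96 -2.02] [-0.01  0.15  0.05]
22.46 [0.4729 0.3315 0.2019] 0.025 [-0.4   0.   -1.35] [-0.01  0.19  0.04]
```

View pics/s13.png

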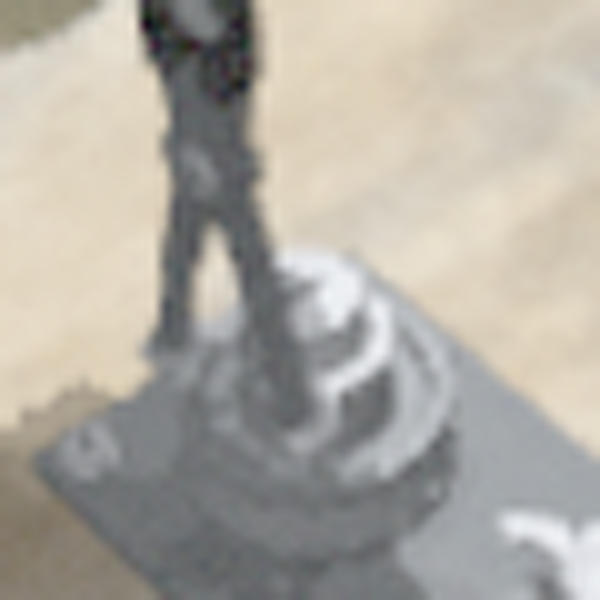

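View pics/w13.png

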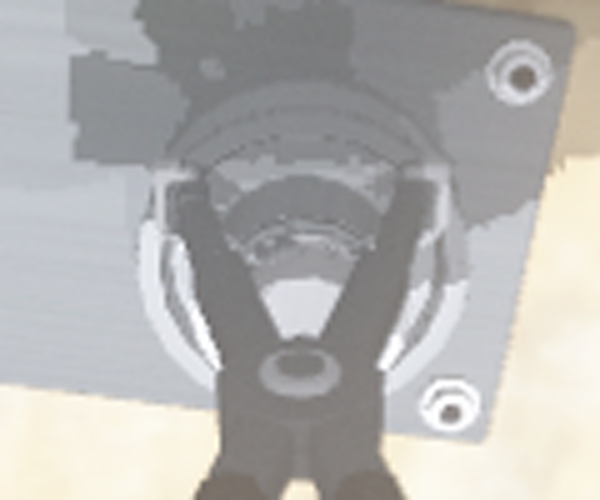

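```bash
python3 - <<'E'
from h import *
sc=load("scene13");t=load("top13");w=load("wrist13")
cv2.imwrite("pics/s13z.png",cv2.resize(gam(sc["frame"][175:205,195:230]),None,fx=20,fy=20,interpolation=cv2.INTER_CUBIC))
cv2.imwrite("pics/t13.png",cv2.resize(gam(t["frame"][170:230,165:225]),None,fx=9,fy=9,interpolation=cv2.INTER_CUBIC))
for z in(.057,.059,.061,.063):
    a=np.linspace(0,2*np.pi,400);c=(.4997,.3347)
    o=[]
    for r in(.022,.017):
        P=np.c_[c[0]+r*np.cos(a),c[1]+r*np.sin(a),np.full(400,z)];u=(proj(sc,P)-[195-.475,175-.475])*20;o+=[u[u[:,0].argmax()].round(),u[u[:,1].argmax()].round()]
    print(z,*o)
P=np.c_[c[0]+.015*np.cos(a),c[1]+.015*np.sin(a),np.full(400,.076)];u=(proj(sc,P)-[195-.475,175-.475])*20;print("axle top right",u[u[:,0].argmax()].round(),u[u[:,1].argmin()].round())
E
```

```text
0.057 [485. 283.] [299. 421.] [445. 284.] [302. 391.]
0.059 [484. 272.] [298. 411.] [444. 274.] [301. 380.]
0.061 [483. 262.] [297. 400.] [443. 263.] [299. 370.]
0.063 [482. 251.] [295. 389.] [442. 253.] [298. 359.]
axle top right [419. 183.] [307. 101.]
```

View pics/s13z.png

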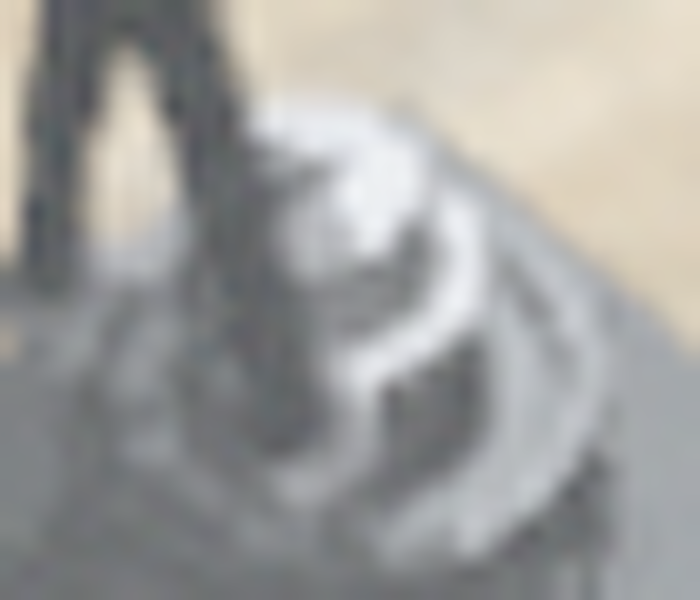

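View pics/t13.png

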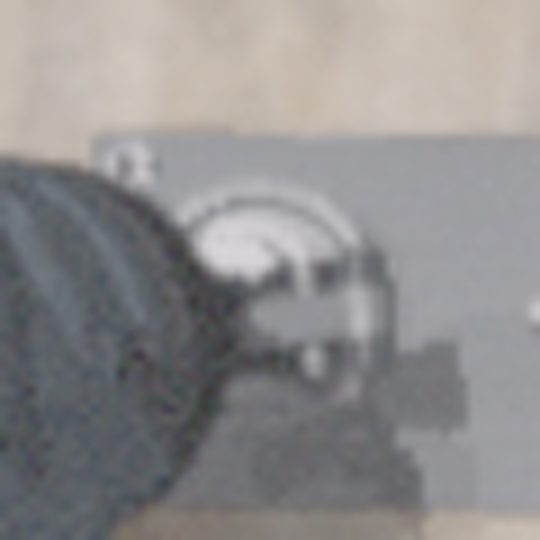

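```bash
python3 - <<'E'
from station import ctrl
s=ctrl.get_state();print(round(s["time"],2),s["tool_pos"].round(4),round(s["opening"],4),s["contact_force"].round(2))
print(ctrl.finish_job())
E
```

```text
22.61 [0.4728 0.3315 0.2019] 0.0253 [-0.33  0.28 -1.81]
the job is handed in; nothing more can be done
None
```

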